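Put the wrench sockets back in their storage wells

TASK

Put the four steel wrench sockets away, each standing upright, hexagonal opening up, on the floor of the storage block well made for it: the smallest socket in the smallest well, the next in the next larger, and so on up to the largest in the largest. Leave the jar of screws and the bolt where they are.

Things in the scene. Friction and masses are not known exactly. Their poses are not given: they have to be found in the camera images.
- socket_a: The smallest of the four steel wrench sockets: a bare-metal round socket standing upright on its narrower drive end, hexagonal opening up. 22 mm in diameter over its upper half (19 mm over its lower third), 30 mm tall. Origin: centre of its underside; z up along its axis. Loose.
- socket_b: The second smallest of the four steel wrench sockets: a bare-metal round socket standing upright on its narrower drive end, hexagonal opening up. 31 mm in diameter over its upper half (27 mm over its lower third), 38 mm tall. Origin: centre of its underside; z up along its axis. Loose.
- socket_c: The second largest of the four steel wrench sockets: a bare-metal round socket standing upright on its narrower drive end, hexagonal opening up. 41 mm in diameter over its upper half (35 mm over its lower third), 46 mm tall. Origin: centre of its underside; z up along its axis. Loose.
- socket_d: The largest of the four steel wrench sockets: a bare-metal round socket standing upright on its narrower drive end, hexagonal opening up. 52 mm in diameter over its upper half (45 mm over its lower third), 54 mm tall. Origin: centre of its underside; z up along its axis. Loose.
- block_a: The square plywood storage block with the smallest well: 62 x 62 x 16 mm, with one round, open-topped well of 38 mm diameter in its middle, 10 mm deep (well floor 6 mm above the bench, block top at 16 mm). It stores the smallest socket (socket_a). Origin: centre of its underside, on the well's axis; z up. Fixed to the bench.
- block_b: The square plywood storage block with the second smallest well: 71 x 71 x 16 mm, with one round, open-topped well of 47 mm diameter in its middle, 10 mm deep (well floor 6 mm above the bench, block top at 16 mm). It stores the second smallest socket (socket_b). Origin: centre of its underside, on the well's axis; z up. Fixed to the bench.
- block_c: The square plywood storage block with the second largest well: 81 x 81 x 16 mm, with one round, open-topped well of 57 mm diameter in its middle, 10 mm deep (well floor 6 mm above the bench, block top at 16 mm). It stores the second largest socket (socket_c). Origin: centre of its underside, on the well's axis; z up. Fixed to the bench.
- block_d: The square plywood storage block with the largest well: 92 x 92 x 16 mm, with one round, open-topped well of 68 mm diameter in its middle, 10 mm deep (well floor 6 mm above the bench, block top at 16 mm). It stores the largest socket (socket_d). Origin: centre of its underside, on the well's axis; z up. Fixed to the bench.
- screw_jar: Glass jar of screws with a grey lid, standing on the bench, 62 mm in diameter, 80 mm tall. Origin: centre of its underside, z up. Loose bystander, to be left alone. Beyond it on the right stands the fixed red steel case, 260 mm tall (left side at y = -0.02 to -0.04 up to x = 0.54): beside it turn the gripper's long side parallel to x.
- bolt: Plain steel hex bolt lying on the bench, 15 x 52 x 13 mm, its length along its y axis. Origin: centre of its underside. Loose bystander, to be left alone. The fixed grey vice beside it (x 0.25 to 0.49, y 0.15 to 0.25) is 58 mm tall.
Things that resemble listed ones, but are neither listed nor needed, are in the scene too. What is shaped like the block_b but purple is not meant.

How it is judged (in metres and radians):
At the end, for the whole second after the job is handed in: Each socket stands in the well of its own size rank: axis within 12 mm of the well's axis, underside on the well floor (3 to 9 mm above the bench), upright within 0.12 rad, opening up, released and at rest; jar and bolt within 20 mm of their starts (horizontal distance between socket_a and block_a below 0.012 m and z of socket_a in the frame of block_a between 0.003 and 0.009 m and angle between each of socket_a, socket_b, socket_c, socket_d's own z axis and vertical below 0.12 rad and linear speed of each of socket_a, socket_b, socket_c, socket_d below 0.02 m/s and contact force between each of socket_a, socket_b, socket_c, socket_d and the fingers below 0.05 N and horizontal distance between socket_b and block_b below 0.012 m and z of socket_b in the frame of block_b between 0.003 and 0.009 m and horizontal distance between socket_c and block_c below 0.012 m and z of socket_c in the frame of block_c between 0.003 and 0.009 m and horizontal distance between socket_d and block_d below 0.012 m and z of socket_d in the frame of block_d between 0.003 and 0.009 m and distance of each of screw_jar, bolt from where it was at the start of the episode below 0.02 m); the robot touches nothing.
It fails at once if the jar of screws was moved 20 mm or more, or tipped (distance of screw_jar from where it was at the start of the episode above 0.02 m or angle between screw_jar's own z axis and vertical above 0.3 rad).
It fails at once if the bolt was moved 20 mm or more (distance of bolt from where it was at the start of the episode above 0.02 m).
It also fails if it takes over 102 s, if anything falls off the work surface, if the arm or the gripper's body presses on something with over 40 N, if the wrist force passes 120 N, or if a joint passes its speed limit or range.

ROBOT

A 6-joint arm with a two-finger parallel gripper is mounted at the origin on the work surface; the furniture and walls round the work are solid. World frame = base frame: x ahead of the robot, y to its left, z up, the work surface at z = 0. Lengths are in mm, angles in degrees, forces in N, time in s.
With the tool pointing down it reaches from about 350 to 850 mm from the base axis. Payload 8.1 kg.
Tool frame: the origin (TCP) lies midway between the tips of the shut fingers; the grasp point (between the pads) lies 19 mm behind it; z points along the fingers, y is the line along which they close (so a half turn about z gives the same grasp; the last joint's range is limited). The gripper opens to 85 mm and grips with 20 to 120 N. Pads are 22 mm wide; open, the fingers measure 114 mm over their backs; the gripper's body (76 mm by 85 mm) begins 54 mm behind the grasp point. The pads swing forward as they close: fully open they stand 13 mm farther back than shut.
Start: joints at [-78.06, 7.471, 85.268, -0, 87.261, -4.893], TCP at [173.775, -574.289, 231.292] pointing down, gripper open.
Joint ranges: [-169.43, 169.43], [-51.17, 129.36], [1.28, 143.12], [-76.62, 256.62], [0, 156.53], [-152.29, 152.29]. Speed limits (degrees/s): [136.94, 136.94, 159.86, 180, 180, 180].

INTERFACE

Orientations are given as [roll, pitch, yaw] about the fixed x, y, z axes, in that order (R = Rz(yaw) Ry(pitch) Rx(roll)).
In Python, from bench import r gives the robot as it stands.
- The arm moves only by the tool apply_moves, never from a script. Its argument "steps" is a list of rows, each a list of 7 numbers: the opening, from -1 (shut) to 1 (fully open), then the shift along the tool's x, y, z in mm, then the turn, a rotation vector about the tool's x, y, z in units of 5 degrees (1.0 is 5 degrees). A call has exactly 8 rows; each row shifts and turns the commanded pose from where the row before left it, along the tool's axes as they then stand; what a row does not reach is not made up. A row lasts 1/10 s, in which the tool goes at most 50 mm and 8.59 degrees, less where a joint would pass 70% of its speed; a pose out of reach is approached as far as the arm can. A call is refused whole if a number of a shift passes 50 or a number of a turn 1, either way. A call with a gripper value outside its range is refused whole. The fingers move at their own pace and stop on an object; "squeeze" is the grip in N (left out, the last holds). Time passes only in rows, so rows that do not move let the fingers close, or fill a call up. It gives the time, the measured TCP pose, the force, the opening and the grip force at its end, in the units of the state.
- r.sense(): the state, without advancing time (a new reading comes with each control period).
- r.snapshot(name): name is "side" or "top" or "wrist"; returns a dict with "color" (420x560x3 uint8, blue, green, red), "depth" (420x560 float32, mm along the optical axis (not along the pixel's ray), 0 where there is no reading), "mtx" (3x3 intrinsics, pixels), "dist" ([k1, k2, p1, p2, k3] as OpenCV has them; the pictures are not rectified), "T" (4x4, takes a point from camera to world coordinates); the wrist camera has in their place "hand_eye" (4x4, takes a point from camera to tool coordinates, whose origin is the TCP and whose axes are the flange's). Camera axes: x right, y down, z forward; pixel columns grow to the right and rows downward; lengths in mm; the calibration is good to about 2 mm. A picture is of the moment at which its call begins: read the wrist's pose just before it.
- r.hand_in(): hands the job in; it is judged then, once.
The state is a dict: "time": time; "joint_pos": joint angles; "qd": joint speeds; "joint_efforts": joint torques, N m; "tool_pos": TCP position; "tcp_rot": TCP orientation; "ft_force": force on the tool from outside, world axes, zero at the start; "wrist_torque": the same for the moment, N m; "finger_gap": finger opening in mm; "grip_force": force on a finger pad.
Only numpy, scipy, OpenCV 4.12 (cv2) and the standard library are available. Lean on these libraries where they do the work, as an engineer would, in place of code of your own. Each camera call takes 0.05 s, during which the arm holds its last target. There are 200 camera calls.

## Working session

There is one attempt and no reset: what is moved stays moved. The work goes in short steps, Python scripts to look and compute and a tool call to move; the robot and the scene stay as the last step left them, time stands still between calls to the robot, and variables do not carry over. Pictures are saved under pics/ and viewed, at most 14 in all, crops included, and the job is handed in when it is done.

Besides the shell and the picture viewer there is one more tool, called after ">>>" by a JSON object that holds its "name" and its "arguments". apply_moves: Moves the arm, as the interface text tells. Its arguments: {"type":"object","properties":{"steps":{"type":"array"},"squeeze":{"type":"number"}},"required":["steps"]}

```bash
mkdir -p pics; ls
python3 - <<'E'
from bench import r
import cv2,numpy as np,pickle
s=r.sense();print(s)
for n in("top","side"):
    d=r.snapshot(n);pickle.dump(d,open(n+".pkl","wb"));cv2.imwrite(f"pics/{n}0.png",d["color"])
    print(n,d["mtx"],d["dist"],d["T"])
E
```

```text
pics
{'time': 0.0, 'joint_pos': array([-7.80579282e+01,  7.51515040e+00,  8.53291374e+01,  2.16058045e-04,
        8.72643436e+01, -4.89249472e+00]), 'qd': array([ 0.02934589,  0.00318278, -0.05961897,  0.01752661,  0.07488945,
       -0.03846725]), 'joint_efforts': array([-1.54843110e-03, -5.69395351e+01, -5.00555027e+01, -2.14769066e-04,
        1.45431870e-02,  6.20740046e-07]), 'tool_pos': array([ 173.67651927, -573.72319155,  230.24538406]), 'tcp_rot': array([-1.79891783e+02, -9.47978247e-03,  1.68345470e+01]), 'ft_force': array([ 0.37829523, -0.44644546, -1.18955793]), 'wrist_torque': array([ 0.0146855 , -0.07301104, -0.0105018 ]), 'grip_force': 0.0, 'finger_gap': 85.34909032861287}
top [[531.68594711   0.         283.115992  ]
 [  0.         531.68594711 213.38411345]
 [  0.           0.           1.        ]] [-0.0396943  0.         0.         0.         0.       ] [[ 8.19095623e-03 -9.98004942e-01  6.26022639e-02  4.28290837e+02]
 [-9.99957989e-01 -8.43240489e-03 -3.59363406e-03  1.91491450e+02]
 [ 4.11435219e-03 -6.25701986e-02 -9.98032085e-01  1.06692387e+03]
 [ 0.00000000e+00  0.00000000e+00  0.00000000e+00  1.00000000e+00]]
side [[477.576737     0.         277.71907341]
 [  0.         477.576737   204.91937313]
 [  0.           0.           1.        ]] [-0.06362727  0.          0.          0.          0.        ] [[-6.66670200e-01  3.07638891e-01 -6.78902906e-01  1.16825253e+03]
 [ 7.45352751e-01  2.74738392e-01 -6.07427438e-01  7.56061664e+02]
 [-3.47610512e-04 -9.10975921e-01 -4.12459393e-01  4.54623550e+02]
 [ 0.00000000e+00  0.00000000e+00  0.00000000e+00  1.00000000e+00]]
```

View pics/top0.png

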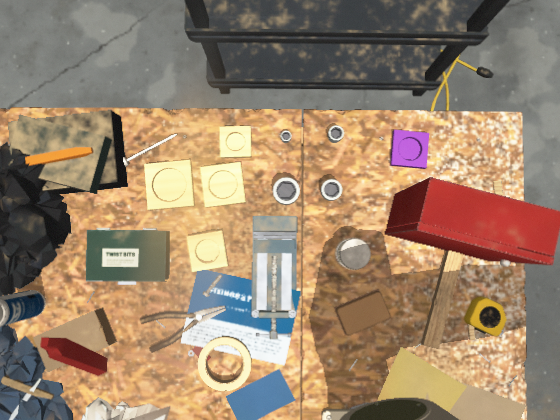

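View pics/side0.png

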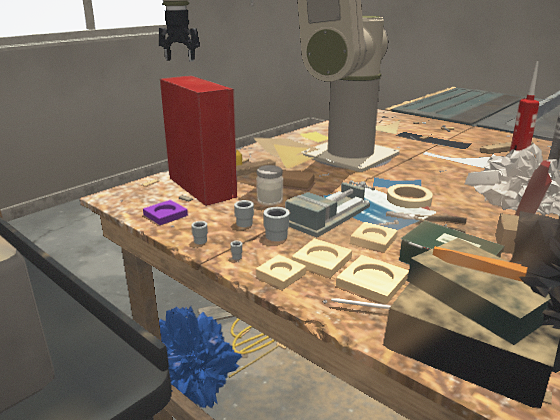

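The top picture shows socket candidates at px (286,136), (336,133), (331,189) and (286,190). Beige blocks are at (235,141), (207,250), (222,184) and (169,185). The decoys are the purple block (410,148) and the tape ring (224,363). The jar is at (353,252). The side view agrees with this. Next I'll measure them.

```bash
cat > h.py <<'E'
import cv2,numpy as np,pickle
def cloud(d,T=None):
    T=d["T"] if T is None else T
    h,w=d["depth"].shape
    u,v=np.meshgrid(np.arange(w),np.arange(h))
    p=cv2.undistortPoints(np.stack([u,v],-1).reshape(-1,1,2).astype(np.float32),d["mtx"],d["dist"]).reshape(h,w,2)
    z=d["depth"]; P=np.dstack([p[...,0]*z,p[...,1]*z,z])
    return P@T[:3,:3].T+T[:3,3]
def ray(d,uv,z,T=None):
    T=d["T"] if T is None else T
    p=cv2.undistortPoints(np.array(uv,np.float32).reshape(-1,1,2),d["mtx"],d["dist"]).reshape(-1,2)
    r=np.c_[p,np.ones(len(p))]@T[:3,:3].T
    return T[:3,3]+r*((z-T[2,3])/r[:,2])[:,None]
E
python3 - <<'E'
from h import *
d=pickle.load(open("top.pkl","rb"));W=cloud(d);Z=W[...,2]
for n,(u,v),H,R in [("a",(286,136),30,14),("b",(336,133),38,18),("c",(331,189),46,22),("d",(286,190),54,26),("jar",(353,252),80,28)]:
    m=np.zeros(Z.shape,bool);m[v-R:v+R,u-R:u+R]=1
    q=W[m&(Z>H-6)&(Z<H+8)]
    print(n,"z",np.median(q[:,2]).round(1),len(q),"ctr",((q.min(0)+q.max(0))/2).round(1)[:2],"ext",np.ptp(q,0).round(1))
hsv=cv2.cvtColor(d["color"],cv2.COLOR_BGR2HSV)
for n,(u,v) in [("a",(235,141)),("b",(207,250)),("c",(222,184)),("d",(169,185))]:
    m=(Z>11)&(Z<22);k=np.zeros(Z.shape,np.uint8);R=32;k[v-R:v+R,u-R:u+R]=m[v-R:v+R,u-R:u+R]
    nn,l,st,c=cv2.connectedComponentsWithStats(k);i=1+np.argmax(st[1:,4])
    cs,_=cv2.findContours((l==i).astype(np.uint8),cv2.RETR_CCOMP,cv2.CHAIN_APPROX_NONE)
    cs=sorted(cs,key=len)[::-1]
    q=W[(l==i)]; print(n,"topz",np.median(q[:,2]).round(1))
    for c in cs[:2]:
        w=ray(d,c,16)[:,:2].astype(np.float32);print("   rect",[np.round(x,1) for x in cv2.minAreaRect(w)],"circ",np.round(cv2.minEnclosingCircle(w)[1],1),len(c))
# other low objects near vice
m=((Z>7)&(Z<70)).astype(np.uint8)*255
c=cv2.resize(d["color"][110:400,130:420],None,fx=2,fy=2,interpolation=cv2.INTER_CUBIC);cv2.imwrite("pics/crop1.png",c)
E
```

```text
a z 27.9 60 ctr [647.  183.3] ext [20.2 19.9  8.4]
b z 36.6 115 ctr [653.   84.3] ext [31.3 29.9 10.2]
c z 44.8 191 ctr [540.5  93.7] ext [39.1 38.9  9.8]
d z 52.5 309 ctr [537.  182.7] ext [50.4 50.  12.5]
jar z 79.1 767 ctr [416.8  53.1] ext [57.7 57.9 10.6]
a topz 15.5
   rect [array([637.6, 284.1]), array([62.9, 62. ]), np.float64(1.0)] circ 42.8 120
   rect [array([638.4, 285. ]), array([39.9, 39.7]), np.float64(45.4)] circ 21.3 56
b topz 15.3
   rect [array([419.1, 337.4]), array([71. , 71.5]), np.float64(10.0)] circ 49.1 139
   rect [array([419.6, 337.3]), array([49.2, 47.4]), np.float64(0.9)] circ 25.5 70
c topz 15.3
   rect [array([551.3, 308.4]), array([81.7, 81.4]), np.float64(7.9)] circ 56.4 159
   rect [array([551.3, 308.2]), array([56.6, 57.6]), np.float64(45.8)] circ 30.1 82
d topz 15.4
   rect [array([550. , 415.8]), array([92.9, 93.4]), np.float64(5.6)] circ 64.3 181
   rect [array([550.5, 415.7]), array([68.3, 68.7]), np.float64(45.9)] circ 35.9 98
```

View pics/crop1.png

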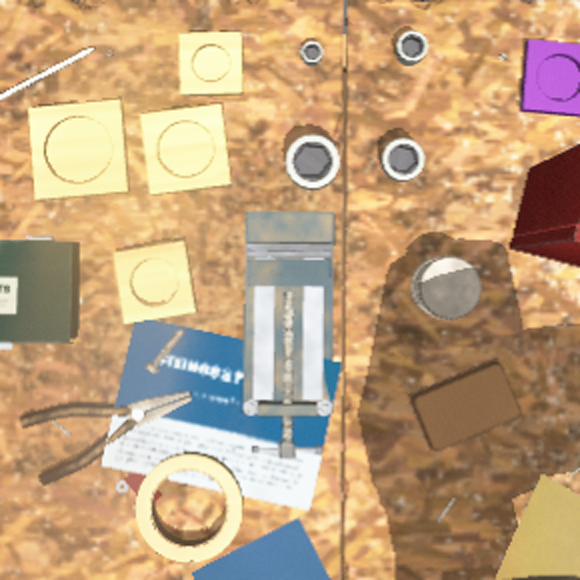

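The crop shows the four sockets at crop px (312,52), (411,46), (403,160) and (312,160), and the four beige blocks. The bolt is at (167,345), and the purple decoy at (555,75). Measured sizes and heights match the descriptions. Next I'll check the case and other obstacles for the path.

Run:
```python
from h import *
d=pickle.load(open("top.pkl","rb"));W=cloud(d);Z=W[...,2]
m=(Z>230)&(Z<300);q=W[m];print("tall case",q.min(0).round(),q.max(0).round(),len(q))
m=(Z>65)&(W[...,0]>300)&(W[...,0]<750)
n,l,st,c=cv2.connectedComponentsWithStats(m.astype(np.uint8))
for i in range(1,n):
    if st[i,4]>30:
        q=W[l==i];print(q.min(0).round(),q.max(0).round(),st[i])
print("bolt",ray(d,[213.5,282.5],10).round())
```

```text
tall case [ 182. -238.  230.] [537. 105. 300.] 8597
[300. 191.  65.] [ 688.  716. 1067.] [    0   109   119   211 13716]
[ 399. -238.   65.] [ 538.  191. 1067.] [  390   177   170    89 10134]
[388.  24.  65.] [ 446.  191. 1067.] [339 238  33  32 790]
bolt [[356. 324.  10.]]
```

>>> {"name": "apply_moves", "arguments": {"steps": [[1,0,0,-20,0,0,0],[1,0,0,-20,0,0,0],[1,0,0,-20,0,0,0],[1,0,0,-20,0,0,0],[1,0,0,-20,0,0,0],[1,0,0,-20,0,0,0],[1,0,0,0,0,0,0],[1,0,0,0,0,0,0]], "squeeze": 50}}

```text
time: 0.9
tool_pos: [173.8, -574.4, 350.8]
tcp_rot: [180.0, 0.0, 16.8]
ft_force: [0.7, 0.5, -0.6]
finger_gap: 85.4
grip_force: 0.0
```

>>> {"name": "apply_moves", "arguments": {"steps": [[1,30.3,-12.1,0,0,0,0],[1,30.3,-12.1,0,0,0,0],[1,30.3,-12.1,0,0,0,0],[1,30.3,-12.1,0,0,0,0],[1,30.3,-12.1,0,0,0,0],[1,30.3,-12.1,0,0,0,0],[1,30.3,-12.1,0,0,0,0],[1,30.3,-12.1,0,0,0,0]]}}

```text
time: 1.7
tool_pos: [378.3, -410.0, 349.0]
tcp_rot: [-179.8, 0.1, 16.8]
ft_force: [0.2, -1.7, -0.3]
finger_gap: 85.7
grip_force: 0.0
```

>>> {"name": "apply_moves", "arguments": {"steps": [[1,30.3,-12.1,0,0,0,0],[1,30.3,-12.1,0,0,0,0],[1,30.3,-12.1,0,0,0,0],[1,30.3,-12.1,0,0,0,0],[1,15,-32.4,0,0,0,0],[1,15,-32.4,0,0,0,0],[1,15,-32.4,0,0,0,0],[1,15,-32.4,0,0,0,0]]}}

```text
time: 2.5
tool_pos: [499.1, -186.9, 348.9]
tcp_rot: [-179.9, 0.1, 16.8]
ft_force: [0.1, 0.6, 0.9]
finger_gap: 85.4
grip_force: 0.0
```

>>> {"name": "apply_moves", "arguments": {"steps": [[1,15,-32.4,0,0,0,0],[1,15,-32.4,0,0,0,0],[1,15,-32.4,0,0,0,0],[1,15,-32.4,0,0,0,0],[1,15,-32.4,0,0,0,0],[1,15,-32.4,0,0,0,0],[1,15,-32.4,0,0,0,0],[1,15,-32.4,0,0,0,0]]}}

```text
time: 3.3
tool_pos: [538.8, 95.7, 349.1]
tcp_rot: [-180.0, 0.2, 16.8]
ft_force: [1.8, -0.3, -0.0]
finger_gap: 85.3
grip_force: 0.0
```

>>> {"name": "apply_moves", "arguments": {"steps": [[1,0,0,0,0,0,-1],[1,0,0,0,0,0,-1],[1,0,0,0,0,0,-1],[1,0,0,0,0,0,-1],[1,0,0,0,0,0,-1],[1,0,0,0,0,0,-1],[1,0,0,0,0,0,-1],[1,0,0,0,0,0,-1]]}}

```text
time: 4.1
tool_pos: [538.8, 94.2, 349.0]
tcp_rot: [-179.9, 0.1, 57.0]
ft_force: [-0.0, 0.7, -0.4]
finger_gap: 85.2
grip_force: 0.0
```

>>> {"name": "apply_moves", "arguments": {"steps": [[1,0,0,0,0,0,-1],[1,0,0,0,0,0,-1],[1,0,0,0,0,0,-1],[1,0,0,0,0,0,-1],[1,0,0,0,0,0,-1],[1,0,0,0,0,0,-1],[1,0,0,0,0,0,-0.64],[1,0,0,0,0,0,0]]}}

```text
time: 4.9
tool_pos: [538.8, 94.2, 349.2]
tcp_rot: [-179.8, 0.0, 90.1]
ft_force: [1.0, -0.2, -0.1]
finger_gap: 84.8
grip_force: 0.0
```

Run:
```python
from bench import r
from h import *
from scipy.spatial.transform import Rotation as Ro
s=r.sense();d=r.snapshot("wrist")
T=np.eye(4);T[:3,:3]=Ro.from_euler("xyz",s["tcp_rot"],degrees=True).as_matrix();T[:3,3]=s["tool_pos"]
d["T"]=T@d["hand_eye"];pickle.dump(d,open("w0.pkl","wb"));cv2.imwrite("pics/w0.png",d["color"])
W=cloud(d)
for n,c,H,R in [("a",(647,183.3),30,22),("b",(653,84.3),38,26),("c",(540.5,93.7),46,30),("d",(537,182.7),54,35)]:
    m=(np.hypot(W[...,0]-c[0],W[...,1]-c[1])<R)&(abs(W[...,2]-H)<6);q=W[m]
    if len(q)>20: print(n,len(q),np.median(q[:,2]).round(1),((q.min(0)+q.max(0))/2).round(1)[:2],np.ptp(q,0).round(1), np.argwhere(m).mean(0).round())
```

```text
a 113 29.7 [647.5 185.3] [22.1 19.9  9.4] [100. 350.]
b 191 37.7 [652.6  86.6] [28.3 30.   8.5] [166. 349.]
c 332 46.3 [541.   95.8] [39.6 39.6  8.2] [161. 278.]
d 628 54.1 [536.5 183.4] [50.8 49.7  9.1] [100. 275.]
```

View pics/w0.png

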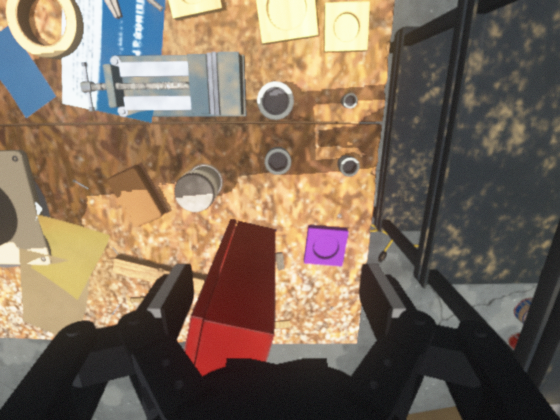

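The wrist view agrees with the top view to within 2 mm: c at px (278,161), d (275,100), b (349,166), a (350,100). The jar is at (198,188), and the purple decoy at (326,246). I'll descend on c.

>>> {"name": "apply_moves", "arguments": {"steps": [[1,0.6,2,36,0,0,0],[1,0,0,36,0,0,0],[1,0,0,36,0,0,0],[1,0,0,36,0,0,0],[1,0,0,36,0,0,0],[1,0,0,36,0,0,0],[1,0,0,36,0,0,0],[1,0,0,36,0,0,0]]}}

```text
time: 5.75
tool_pos: [540.6, 94.8, 61.1]
tcp_rot: [-179.9, 0.0, 89.9]
ft_force: [1.0, 0.4, 0.6]
finger_gap: 85.4
grip_force: 0.0
```

>>> {"name": "apply_moves", "arguments": {"steps": [[1,0,0,9,0,0,0],[1,0,0,9,0,0,0],[1,0,0,9,0,0,0],[1,0,0,8,0,0,0],[1,0,0,8,0,0,0],[1,0,0,0,0,0,0],[1,0,0,0,0,0,0],[1,0,0,0,0,0,0]]}}

```text
time: 6.55
tool_pos: [542.0, 94.9, 20.9]
tcp_rot: [179.9, -0.0, 90.0]
ft_force: [0.4, -0.2, -0.2]
finger_gap: 85.1
grip_force: 0.0
```

>>> {"name": "apply_moves", "arguments": {"steps": [[-1,0,0,0,0,0,0],[-1,0,0,0,0,0,0],[-1,0,0,0,0,0,0],[-1,0,0,0,0,0,0],[-1,0,0,0,0,0,0],[-1,0,0,0,0,0,0],[-1,0,0,0,0,0,0],[-1,0,0,0,0,0,0]]}}

```text
time: 7.35
tool_pos: [541.8, 94.9, 20.8]
tcp_rot: [180.0, -0.0, 90.0]
ft_force: [-0.6, 0.4, 5.6]
finger_gap: 39.6
grip_force: 51.1
```

>>> {"name": "apply_moves", "arguments": {"steps": [[-1,0,0,-10,0,0,0],[-1,0,0,-20,0,0,0],[-1,0,0,-25,0,0,0],[-1,0,0,-25,0,0,0],[-1,20,1,0,0,0,0],[-1,25,1,0,0,0,0],[-1,25,1,0,0,0,0],[-1,25,1,0,0,0,0]]}}

```text
time: 8.15
tool_pos: [544.9, 190.6, 100.3]
tcp_rot: [-180.0, 0.0, 90.0]
ft_force: [0.5, 0.2, -2.0]
finger_gap: 39.5
grip_force: 50.8
```

>>> {"name": "apply_moves", "arguments": {"steps": [[-1,25,1,0,0,0,0],[-1,25,1,0,0,0,0],[-1,25,1,0,0,0,0],[-1,25,1,0,0,0,0],[-1,18.5,1.5,0,0,0,0],[-1,0,0,0,0,0,0],[-1,0,0,0,0,0,0],[-1,0,0,0,0,0,0]]}}

```text
time: 8.95
tool_pos: [550.5, 307.5, 100.0]
tcp_rot: [-180.0, 0.0, 90.0]
ft_force: [-0.0, 0.2, -2.1]
finger_gap: 39.1
grip_force: 50.8
```

```bash
cat > look.py <<'E'
from bench import r
from h import *
import sys
d=r.snapshot("side");cv2.imwrite(sys.argv[1],cv2.resize(d["color"][120:330,120:440],None,fx=2,fy=2))
E
python3 look.py pics/s1.png
```

```text
(no output)
```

View pics/s1.png

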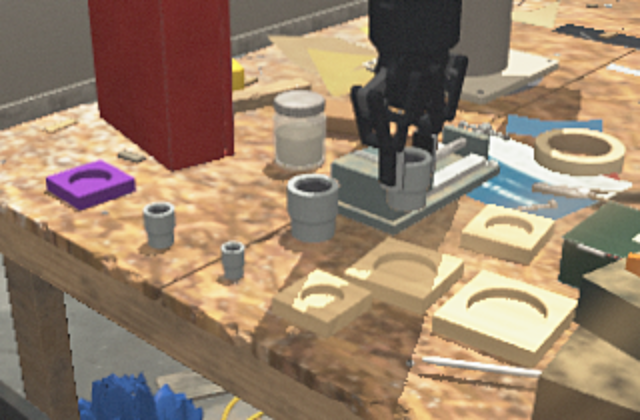

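The socket (crop px 410,178) is held upright above block c (405,270). I'll lower it.

>>> {"name": "apply_moves", "arguments": {"steps": [[-1,0,0,15,0,0,0],[-1,0,0,15,0,0,0],[-1,0,0,15,0,0,0],[-1,0,0,10,0,0,0],[-1,0,0,8,0,0,0],[-1,0,0,5,0,0,0],[-1,0,0,3,0,0,0],[-1,0,0,0,0,0,0]]}}

```text
time: 9.8
tool_pos: [550.8, 308.4, 29.2]
tcp_rot: [-180.0, 0.0, 90.0]
ft_force: [-0.0, -0.1, -1.3]
finger_gap: 39.6
grip_force: 50.8
```

>>> {"name": "apply_moves", "arguments": {"steps": [[-1,0,0,1,0,0,0],[-1,0,0,0,0,0,0],[0.2,0,0,0,0,0,0],[0.2,0,0,0,0,0,0],[1,0,0,0,0,0,0],[1,0,0,0,0,0,0],[1,0,0,0,0,0,0],[1,0,0,0,0,0,0]]}}

```text
time: 10.6
tool_pos: [550.9, 308.3, 28.4]
tcp_rot: [180.0, -0.0, 90.0]
ft_force: [-0.2, 0.2, -0.0]
finger_gap: 85.3
grip_force: 0.0
```

>>> {"name": "apply_moves", "arguments": {"steps": [[1,0,0,-15,0,0,0],[1,0,0,-30,0,0,0],[1,0,0,-35,0,0,0],[1,-24.8,19.3,0,0,0,0],[1,-24.8,19.3,0,0,0,0],[1,-24.8,19.3,0,0,0,0],[1,-24.8,19.3,0,0,0,0],[1,-24.8,19.3,0,0,0,0]]}}

```text
time: 11.4
tool_pos: [648.4, 183.5, 109.8]
tcp_rot: [179.9, -0.0, 90.0]
ft_force: [-0.7, 1.2, 0.4]
finger_gap: 85.5
grip_force: 0.0
```

>>> {"name": "apply_moves", "arguments": {"steps": [[1,0,0,15,0,0,0],[1,0,0,20,0,0,0],[1,0,0,20,0,0,0],[1,0,0,10,0,0,0],[1,0,0,0,0,0,0],[1,0,0,0,0,0,0],[1,0,0,0,0,0,0],[1,0,0,0,0,0,0]]}}

```text
time: 12.2
tool_pos: [648.3, 184.7, 44.9]
tcp_rot: [179.9, -0.0, 90.0]
ft_force: [-0.1, -0.1, -0.7]
finger_gap: 85.1
grip_force: 0.0
```

Run:
```python
from bench import r
from h import *
d=r.snapshot("top");W=cloud(d);print(r.sense()["tool_pos"])
m=(np.hypot(W[...,0]-551,W[...,1]-308)<35)&(abs(W[...,2]-51)<7);q=W[m]
print(len(q),np.median(q[:,2]),((q.min(0)+q.max(0))/2).round(1),np.ptp(q,0).round(1))
```

```text
[648.15010325 184.67588313  44.58214432]
205 50.817440434228274 [551.6 307.8  50.3] [39.6 38.8 12.1]
```

Socket c sits in its well: top at 51 mm, off-centre by less than 1 mm. On to a.

>>> {"name": "apply_moves", "arguments": {"steps": [[1,0,-0.8,8,0,0,0],[1,0,0,8,0,0,0],[1,0,0,8,0,0,0],[1,0,0,7,0,0,0],[-1,0,0,0,0,0,0],[-1,0,0,0,0,0,0],[-1,0,0,0,0,0,0],[-1,0,0,0,0,0,0]]}}

```text
time: 13.05
tool_pos: [647.1, 184.5, 12.9]
tcp_rot: [179.9, -0.0, 90.0]
ft_force: [0.4, -0.9, 0.1]
finger_gap: 28.3
grip_force: 0.0
```

>>> {"name": "apply_moves", "arguments": {"steps": [[-1,0,0,0,0,0,0],[-1,0,0,0,0,0,0],[-1,0,0,0,0,0,0],[-1,0,0,0,0,0,0],[-1,0,0,0,0,0,0],[-1,0,0,0,0,0,0],[-1,0,0,0,0,0,0],[-1,0,0,0,0,0,0]]}}

```text
time: 13.85
tool_pos: [647.2, 184.6, 13.1]
tcp_rot: [179.9, -0.0, 90.0]
ft_force: [0.3, -0.4, 5.9]
finger_gap: 20.0
grip_force: 49.4
```

>>> {"name": "apply_moves", "arguments": {"steps": [[-1,0,0,-10,0,0,0],[-1,0,0,-20,0,0,0],[-1,0,0,-20,0,0,0],[-1,15,-1.2,-10,0,0,0],[-1,22,-2,0,0,0,0],[-1,22,-2,0,0,0,0],[-1,22,-2,0,0,0,0],[-1,19,-2,0,0,0,0]]}}

```text
time: 14.65
tool_pos: [636.5, 286.4, 72.0]
tcp_rot: [-180.0, -0.0, 90.1]
ft_force: [1.0, 0.3, -0.2]
finger_gap: 20.3
grip_force: 49.1
```

>>> {"name": "apply_moves", "arguments": {"steps": [[-1,0,0,0,0,0,0],[-1,0,0,0,0,0,0],[-1,0,0,12,0,0,0],[-1,0,0,12,0,0,0],[-1,0,0,10,0,0,0],[-1,0,0,4,0,0,0],[-1,0,0,0,0,0,0],[-1,0,0,0,0,0,0]]}}

```text
time: 15.45
tool_pos: [637.5, 284.3, 34.3]
tcp_rot: [-180.0, -0.0, 90.0]
ft_force: [1.0, -0.1, -1.1]
finger_gap: 20.0
grip_force: 49.1
```

```bash
python3 look.py pics/s2.png
```

```text
(no output)
```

View pics/s2.png

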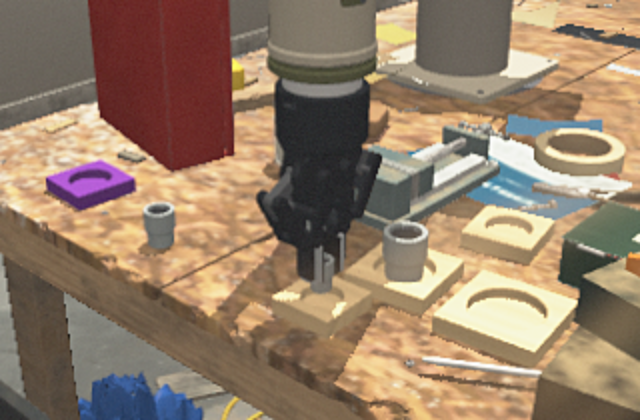

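Socket a (crop px 323,275) hangs upright over block a's well, and c stands in its well at (405,250).

>>> {"name": "apply_moves", "arguments": {"steps": [[-1,0,0,6,0,0,0],[-1,0,0,4,0,0,0],[-1,0,0,4,0,0,0],[-1,0,0,0,0,0,0],[-1,0,0,0,0,0,0],[0,0,0,0,0,0,0],[0,0,0,0,0,0,0],[0,0,0,0,0,0,0]]}}

```text
time: 16.3
tool_pos: [637.5, 284.5, 20.5]
tcp_rot: [180.0, -0.0, 90.0]
ft_force: [-0.1, -0.2, -0.8]
finger_gap: 42.8
grip_force: 0.0
```

>>> {"name": "apply_moves", "arguments": {"steps": [[0,0,0,0,0,0,0],[0,0,0,-10,0,0,0],[0,0,0,-20,0,0,0],[0,0,0,-30,0,0,0],[0,0,0,-20,0,0,0],[1,0,0,0,0,0,0],[1,0,0,0,0,0,0],[1,0,0,0,0,0,0]]}}

```text
time: 17.1
tool_pos: [636.5, 284.1, 99.0]
tcp_rot: [-179.9, 0.0, 90.0]
ft_force: [-0.6, 0.1, -0.3]
finger_gap: 83.4
grip_force: 0.0
```

>>> {"name": "apply_moves", "arguments": {"steps": [[1,-24.9,1.9,0,0,0,0],[1,-24.9,1.9,0,0,0,0],[1,-24.9,1.9,0,0,0,0],[1,-24.9,1.9,0,0,0,0],[1,-24.9,1.9,0,0,0,0],[1,-24.9,1.9,0,0,0,0],[1,-24.9,1.9,0,0,0,0],[1,-24.9,1.9,0,0,0,0]]}}

```text
time: 17.9
tool_pos: [651.4, 84.1, 98.3]
tcp_rot: [-179.8, 0.0, 90.0]
ft_force: [0.8, 0.2, 0.2]
finger_gap: 85.6
grip_force: 0.0
```

>>> {"name": "apply_moves", "arguments": {"steps": [[1,0,0,0,0,0,0],[1,0,0,15,0,0,0],[1,0,0,20,0,0,0],[1,0,0,10,0,0,0],[1,0,0,5,0,0,0],[1,0,0,0,0,0,0],[1,0,0,0,0,0,0],[1,0,0,0,0,0,0]]}}

```text
time: 18.7
tool_pos: [653.4, 85.4, 51.4]
tcp_rot: [179.9, -0.0, 90.0]
ft_force: [0.1, -0.5, -0.1]
finger_gap: 85.0
grip_force: 0.0
```

Run:
```python
from bench import r
from h import *
d=r.snapshot("top");W=cloud(d);print(r.sense()["tool_pos"])
m=(np.hypot(W[...,0]-638,W[...,1]-285)<25)&(abs(W[...,2]-35)<7);q=W[m]
print(len(q),np.median(q[:,2]),((q.min(0)+q.max(0))/2).round(1),np.ptp(q,0).round(1))
```

```text
[653.42605483  85.36530747  51.43482389]
64 33.555636144724645 [638.  283.4  33.8] [21.9 20.1 11.1]
```

Socket a is placed. Now I'll grasp b.

>>> {"name": "apply_moves", "arguments": {"steps": [[1,0,0,8,0,0,0],[1,0,0,9,0,0,0],[1,0,0,9,0,0,0],[1,0,0,9,0,0,0],[-1,0,0,0,0,0,0],[-1,0,0,0,0,0,0],[-1,0,0,0,0,0,0],[-1,0,0,0,0,0,0]]}}

```text
time: 19.55
tool_pos: [653.3, 85.2, 16.1]
tcp_rot: [179.9, -0.0, 90.0]
ft_force: [-3.9, 0.2, 5.6]
finger_gap: 29.5
grip_force: 48.9
```

>>> {"name": "apply_moves", "arguments": {"steps": [[-1,0,0,0,0,0,0],[-1,0,0,0,0,0,0],[-1,0,0,0,0,0,0],[-1,0,0,-10,0,0,0],[-1,0,0,-20,0,0,0],[-1,0,0,-30,0,0,0],[-1,0,0,-30,0,0,0],[-1,0,0,-10,0,0,0]]}}

```text
time: 20.35
tool_pos: [654.5, 85.3, 119.5]
tcp_rot: [179.7, -0.0, 90.0]
ft_force: [1.0, -0.6, -1.1]
finger_gap: 29.1
grip_force: 49.6
```

>>> {"name": "apply_moves", "arguments": {"steps": [[-1,21,-19.5,0,0,0,0],[-1,21,-19.5,0,0,0,0],[-1,21,-19.5,0,0,0,0],[-1,21,-19.5,0,0,0,0],[-1,21,-19.5,0,0,0,0],[-1,21,-19.5,0,0,0,0],[-1,21,-19.5,0,0,0,0],[-1,21,-19.5,0,0,0,0]]}}

```text
time: 21.15
tool_pos: [494.9, 253.6, 114.2]
tcp_rot: [-179.9, 0.0, 90.0]
ft_force: [0.9, -0.3, -1.6]
finger_gap: 29.1
grip_force: 49.7
```

>>> {"name": "apply_moves", "arguments": {"steps": [[-1,21,-19.5,0,0,0,0],[-1,21,-19.5,0,0,0,0],[-1,21,-19.5,0,0,0,0],[-1,21,-19.5,0,0,0,0],[-1,0,0,20,0,0,0],[-1,0,0,30,0,0,0],[-1,0,0,20,0,0,0],[-1,0,0,0,0,0,0]]}}

```text
time: 21.95
tool_pos: [415.2, 335.0, 40.9]
tcp_rot: [-179.6, 0.3, 90.0]
ft_force: [-1.5, -0.3, -1.1]
finger_gap: 29.1
grip_force: 49.7
```

```bash
python3 look.py pics/s3.png; python3 -c "
from bench import r;print(r.sense()['tool_pos'])"
```

```text
[416.55508746 335.84160965  43.08483786]
```

View pics/s3.png

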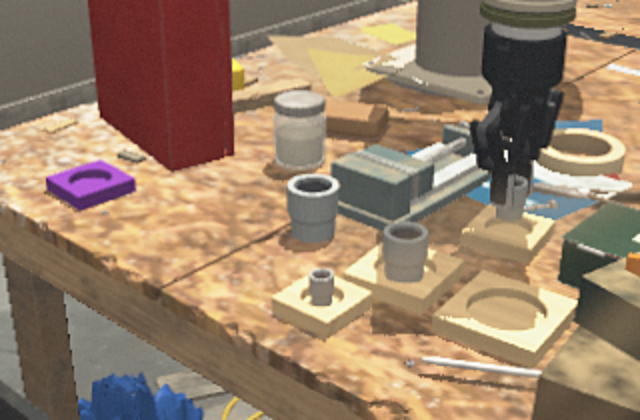

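b (crop px 512,195) is over block b; a (322,287) and c stand in their wells.

>>> {"name": "apply_moves", "arguments": {"steps": [[-1,0,0,5,0,0,0],[-1,0,0,0,0,0,0],[-1,0,0,0,0,0,0],[-1,0,0,0,0,0,0],[-1,0,0,0,0,0,0],[-1,0,0,0,0,0,0],[-1,0,0,0,0,0,0],[-1,0,0,0,0,0,0]]}}

```text
time: 22.8
tool_pos: [418.5, 337.1, 40.3]
tcp_rot: [-180.0, 0.0, 90.0]
ft_force: [0.4, 0.3, -1.1]
finger_gap: 29.2
grip_force: 49.7
```

>>> {"name": "apply_moves", "arguments": {"steps": [[-1,0,0.5,6,0,0,0],[-1,0,0,6,0,0,0],[-1,0,0,5,0,0,0],[-1,0,0,0,0,0,0],[-1,0,0,0,0,0,0],[0.3,0,0,0,0,0,0],[0.3,0,0,0,0,0,0],[0.3,0,0,0,0,0,0]]}}

```text
time: 23.6
tool_pos: [419.1, 337.2, 23.4]
tcp_rot: [180.0, -0.0, 90.0]
ft_force: [-0.6, 0.2, 0.9]
finger_gap: 55.4
grip_force: 0.0
```

>>> {"name": "apply_moves", "arguments": {"steps": [[0.3,0,0,0,0,0,0],[0.3,0,0,-10,0,0,0],[0.3,0,0,-20,0,0,0],[0.3,0,0,-30,0,0,0],[0.3,0,0,-30,0,0,0],[0.3,0,0,-30,0,0,0],[1,-22,16.9,0,0,0,0],[1,-22,16.9,0,0,0,0]]}}

```text
time: 24.4
tool_pos: [454.0, 293.7, 146.1]
tcp_rot: [179.8, -0.1, 90.1]
ft_force: [0.1, 0.1, 0.1]
finger_gap: 81.7
grip_force: 0.0
```

>>> {"name": "apply_moves", "arguments": {"steps": [[1,-22,16.9,0,0,0,0],[1,-22,16.9,0,0,0,0],[1,-22,16.9,0,0,0,0],[1,-22,16.9,0,0,0,0],[1,-22,16.9,0,0,0,0],[1,0,0,0,0,0,-1],[1,0,0,0,0,0,-1],[1,0,0,0,0,0,-1]]}}

```text
time: 25.2
tool_pos: [537.7, 182.8, 144.1]
tcp_rot: [180.0, -0.0, 105.2]
ft_force: [-0.1, 0.2, 0.4]
finger_gap: 85.3
grip_force: 0.0
```

>>> {"name": "apply_moves", "arguments": {"steps": [[1,0,0,0,0,0,-1],[1,0,0,0,0,0,-1],[1,0,0,0,0,0,-1],[1,0,0,0,0,0,-1],[1,0,0,0,0,0,-1],[1,0,0,0,0,0,-1],[1,0,0,0,0,0,-1],[1,0,0,0,0,0,-1]]}}

```text
time: 26.0
tool_pos: [537.5, 183.2, 144.2]
tcp_rot: [180.0, 0.0, 145.2]
ft_force: [-0.0, -0.2, -0.2]
finger_gap: 85.2
grip_force: 0.0
```

>>> {"name": "apply_moves", "arguments": {"steps": [[1,0,0,0,0,0,-1],[1,0,0,0,0,0,-1],[1,0,0,0,0,0,-1],[1,0,0,0,0,0,-1],[1,0,0,0,0,0,-1],[1,0,0,0,0,0,-1],[1,0,0,0,0,0,-1],[1,0,0,0,0,0,0]]}}

```text
time: 26.8
tool_pos: [537.6, 183.2, 144.2]
tcp_rot: [180.0, 0.0, -179.9]
ft_force: [-0.8, 0.4, -0.2]
finger_gap: 85.3
grip_force: 0.0
```

Run:
```python
from bench import r
from h import *
d=r.snapshot("top");W=cloud(d);print(r.sense()["tool_pos"],r.sense()["joint_pos"].round(1))
m=(np.hypot(W[...,0]-419,W[...,1]-337)<30)&(abs(W[...,2]-43)<7);q=W[m]
print(len(q),np.median(q[:,2]),((q.min(0)+q.max(0))/2).round(1),np.ptp(q,0).round(1))
```

```text
[537.54683982 183.18290655 144.02467412] [ 13.6   5.8  96.3   0.   77.8 -76.3]
121 42.05070998881797 [418.8 336.3  41.7] [27.  29.5 11.2]
```

Socket b is placed. Now d, with the fingers closing along y.

>>> {"name": "apply_moves", "arguments": {"steps": [[1,0.7,0,20,0,0,0],[1,0,0,25,0,0,0],[1,0,0,20,0,0,0],[1,0,0,10,0,0,0],[1,0,0,10,0,0,0],[1,0,0,10,0,0,0],[1,0,0,10,0,0,0],[1,0,0,10,0,0,0]]}}

```text
time: 27.65
tool_pos: [537.1, 183.2, 28.1]
tcp_rot: [180.0, 0.0, -180.0]
ft_force: [0.1, 0.6, 0.2]
finger_gap: 85.4
grip_force: 0.0
```

>>> {"name": "apply_moves", "arguments": {"steps": [[1,0,0,5,0,0,0],[1,0,0,0,0,0,0],[-1,0,0,0,0,0,0],[-1,0,0,0,0,0,0],[-1,0,0,0,0,0,0],[-1,0,0,0,0,0,0],[-1,0,0,0,0,0,0],[-1,0,0,0,0,0,0]]}}

```text
time: 28.45
tool_pos: [537.5, 183.3, 24.3]
tcp_rot: [180.0, 0.1, -180.0]
ft_force: [0.9, -0.3, 5.4]
finger_gap: 50.2
grip_force: 53.3
```

>>> {"name": "apply_moves", "arguments": {"steps": [[-1,0,0,0,0,0,0],[-1,0,0,-10,0,0,0],[-1,0,0,-20,0,0,0],[-1,0,0,-30,0,0,0],[-1,0,0,-20,0,0,0],[-1,0,0,0,0,0,0],[-1,0,0,0,0,0,0],[-1,0,0,0,0,0,0]]}}

```text
time: 29.25
tool_pos: [535.3, 182.8, 101.3]
tcp_rot: [-180.0, -0.2, -180.0]
ft_force: [-0.5, 0.6, -3.0]
finger_gap: 49.9
grip_force: 52.8
```

>>> {"name": "apply_moves", "arguments": {"steps": [[-1,-1.4,23.3,0,0,0,0],[-1,-1.4,23.3,0,0,0,0],[-1,-1.4,23.3,0,0,0,0],[-1,-1.4,23.3,0,0,0,0],[-1,-1.4,23.3,0,0,0,0],[-1,-1.4,23.3,0,0,0,0],[-1,-1.4,23.3,0,0,0,0],[-1,-1.4,23.3,0,0,0,0]]}}

```text
time: 30.05
tool_pos: [546.5, 369.8, 100.7]
tcp_rot: [-179.9, -0.2, -180.0]
ft_force: [0.3, 0.2, -2.8]
finger_gap: 50.3
grip_force: 53.0
```

>>> {"name": "apply_moves", "arguments": {"steps": [[-1,-1.4,23.3,0,0,0,0],[-1,-1.4,23,0,0,0,0],[-1,0,0,15,0,0,0],[-1,0,0,20,0,0,0],[-1,0,0,10,0,0,0],[-1,0,0,5,0,0,0],[-1,0,0,0,0,0,0],[-1,0,0,0,0,0,0]]}}

```text
time: 30.85
tool_pos: [551.0, 415.7, 53.8]
tcp_rot: [180.0, 0.0, -180.0]
ft_force: [-0.3, -0.8, -2.6]
finger_gap: 50.2
grip_force: 53.1
```

>>> {"name": "apply_moves", "arguments": {"steps": [[-1,0,0,0,0,0,0],[-1,0,0,0,0,0,0],[-1,0,0,0,0,0,0],[-1,0,0,0,0,0,0],[-1,0,0,0,0,0,0],[-1,0,0,0,0,0,0],[-1,0,0,0,0,0,0],[-1,0,0,0,0,0,0]]}}

```text
time: 31.65
tool_pos: [550.5, 415.9, 53.3]
tcp_rot: [180.0, -0.0, -180.0]
ft_force: [0.1, 0.2, -3.0]
finger_gap: 50.6
grip_force: 53.1
```

53.3 → 31.3, then release and retreat.

>>> {"name": "apply_moves", "arguments": {"steps": [[-1,0,0,8,0,0,0],[-1,0,0,6,0,0,0],[-1,0,0,5,0,0,0],[-1,0,0,3,0,0,0],[-1,0,0,0,0,0,0],[-1,0,0,0,0,0,0],[0.7,0,0,0,0,0,0],[0.7,0,0,0,0,0,0]]}}

```text
time: 32.45
tool_pos: [551.1, 416.2, 32.0]
tcp_rot: [180.0, 0.1, -180.0]
ft_force: [0.1, -0.5, 0.6]
finger_gap: 72.2
grip_force: 0.0
```

>>> {"name": "apply_moves", "arguments": {"steps": [[0.7,0,0,0,0,0,0],[0.7,0,0,0,0,0,0],[0.7,0,0,-10,0,0,0],[0.7,0,0,-20,0,0,0],[0.7,0,0,-30,0,0,0],[0.7,0,0,-40,0,0,0],[0.7,0,0,-40,0,0,0],[0.7,0,0,-40,0,0,0]]}}

```text
time: 33.25
tool_pos: [550.5, 415.8, 213.9]
tcp_rot: [180.0, 0.0, -180.0]
ft_force: [-0.2, 0.3, 0.4]
finger_gap: 72.8
grip_force: 0.0
```

>>> {"name": "apply_moves", "arguments": {"steps": [[1,30,-40,0,0,0,0],[1,30,-40,0,0,0,0],[1,30,-40,0,0,0,0],[1,20,-40,0,0,0,0],[1,0,0,0,0,0,0],[1,0,0,0,0,0,0],[1,0,0,0,0,0,0],[1,0,0,0,0,0,0]]}}

```text
time: 34.05
tool_pos: [441.4, 256.8, 211.9]
tcp_rot: [180.0, 0.1, -179.9]
ft_force: [-0.1, 0.7, -0.2]
finger_gap: 85.4
grip_force: 0.0
```

```bash
python3 look.py pics/s4.png
python3 - <<'E'
from bench import r
from h import *
d=r.snapshot("top");W=cloud(d);cv2.imwrite("pics/t4.png",d["color"])
for n,c,H,R in [("a",(638,284.6),36,22),("b",(419.3,337.3),44,26),("c",(551.3,308.3),52,30),("d",(550.3,415.7),60,35)]:
    m=(np.hypot(W[...,0]-c[0],W[...,1]-c[1])<R)&(abs(W[...,2]-H)<6);q=W[m]
    if len(q)>20: print(n,len(q),np.median(q[:,2]).round(1),((q.min(0)+q.max(0))/2-[*c,0]).round(1)[:2],np.ptp(q,0).round(1))
E
```

```text
a 56 35.0 [-0.2 -1.2] [22.  20.  10.1]
d 331 58.9 [-0.6 -0.2] [50.2 51.6 10.4]
```

View pics/s4.png

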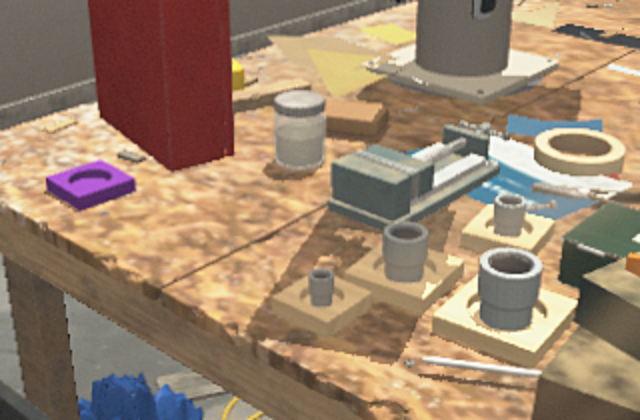

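View pics/t4.png

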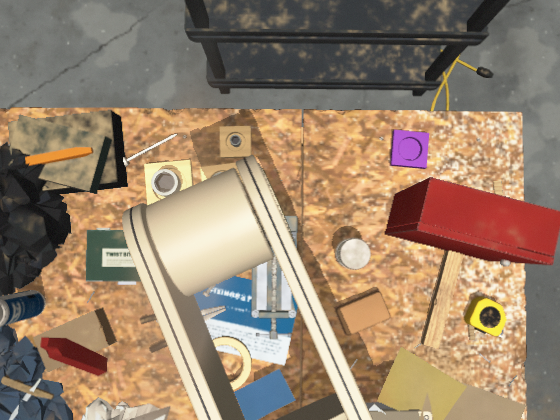

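The side view shows all four sockets upright in their own wells: a (322,287), b (508,213), c (405,250), d (510,290). The jar at (300,130) and the bolt near (545,204) have not moved. In the top view the arm hides b and c, but both were measured in place earlier.

```bash
python3 -c "
from bench import r;print(r.hand_in())"
```

```text
the job is handed in; nothing more can be done
None
```

The job is handed in: all four sockets stand upright in their matching wells, each measured within about 1.5 mm of its well's axis, and the jar and bolt were left where they were. It took about 34 s of the 102 s allowed, and the hand-in returned no verdict.

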